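Scrape the glass offcuts off the guarded deck

ROBOT

A 6-joint arm with a two-finger parallel gripper is mounted at the origin on the work surface. World frame = base frame: x ahead of the robot, y to its left, z up, the work surface at z = 0. Lengths are in m, angles in degrees, forces in N, time in s.
With the tool pointing down it reaches from about 0.375 to 0.9 m from the base axis. Payload 3.1 kg.
Tool frame: the origin (TCP) lies between the finger pads; the fingertips stand 11 mm ahead of it and the grasp point (between the pads) lies 8 mm behind it; z points along the fingers, y is the line along which they close (so a half turn about z gives the same grasp; the last joint's range is limited). The gripper opens to 87 mm and grips with 3 to 60 N. Pads are 19 mm wide; open, the fingers measure 117 mm over their backs; the gripper's body (75 mm by 190 mm) begins 51 mm behind the grasp point.
Start: joints at [-77.722, 30.224, 82.088, -0, 67.689, -10.227], TCP at [0.239, -0.577, 0.234] pointing down, gripper open.
Joint ranges: [-176.69, 176.69], [-43.24, 126.21], [12.49, 139.97], [-82, 262], [0, 151.66], [-163.58, 163.58]. Speed limits (degrees/s): [159.86, 159.86, 180, 180, 180, 180].

INTERFACE

Orientations are given as a 3x3 rotation matrix whose columns are the frame's x, y, z axes.
In Python, from rig import bot gives the robot as it stands.
- The arm moves only by the tool apply_moves, never from a script. Its argument "steps" is a list that holds one entry, the list of rows, each a list of 7 numbers: the shift along the tool's x, y, z in cm, then the turn, a rotation vector about the tool's x, y, z in degrees, then the gripper command: -1 is shut, 1 is fully open, values between are in proportion. In form: [[[dx, dy, dz, rx, ry, rz, jaw], ...]]. A call has 1 to 20 rows; each row is the pose to reach, as a shift and turn from the pose commanded when the call began, along the tool's axes at that moment; what a row does not reach only later rows make up. A row lasts 1/8 s, in which the tool goes at most 62.5 mm and 10.7 degrees, less where a joint would pass 70% of its speed; a pose out of reach is approached as far as the arm can. A call with a gripper value outside its range is refused whole. The fingers move at their own pace and stop on an object; the grip force is fixed at half the most. Time passes only in rows, so rows that repeat a pose let the fingers close. It gives the time, the measured TCP pose, the force, the opening and the grip force at its end, in the units of the state.
- bot.read_state(): the state, without advancing time (a new reading comes with each control period).
- bot.capture(name): name is "scene" or "top" or "wrist"; returns the picture (400x640x3 uint8, blue, green, red); there is no depth.
- bot.camera_model(name): a dict with "intrinsics" (3x3 intrinsics, pixels), "R" (3x3) and "t" (3): a world point X has camera coordinates R X + t. Camera axes: x right, y down, z forward; pixel columns grow to the right and rows downward; lengths in m; the calibration is good to about 2 mm. A picture is of the moment at which its call begins: read the wrist's pose just before it. camera_model takes no time and is no camera call; for the wrist camera it gives the pose at the moment of the call.
- bot.hand_in(): hands the job in; it is judged then, once.
The state is a dict: "time_s": time; "joint_positions": joint angles; "qvel": joint speeds; "tau": joint torques, N m; "position": TCP position; "tcp_rot": TCP orientation; "force": force on the tool from outside, world axes, zero at the start; "moment": the same for the moment, N m; "opening": opening from 0.0 (shut) to 1.0 (fully open); "grasp_force": force on a finger pad.
Only numpy, scipy, OpenCV 4.12 (cv2) and the standard library are available. Lean on these libraries where they do the work, as an engineer would, in place of code of your own. Each camera call takes 0.05 s, during which the arm holds its last target. There are 200 camera calls.

TASK

Take the scraper and reach in with it under the clear guard to the back of the deck, behind all the glass chips; set its blade down on the steel and draw it towards you over the whole deck to the front lip, keeping it lightly pressed on the steel all the way, so that all five chips drop into the tray in front. Do not touch the chips with the fingers, do not bump the guard, do not press hard on the deck (never above 15 N) and leave the bowl, jar and pot where they are. Then stand the scraper upright in the middle of its cork mat again and let go.

Things in the scene. Friction and masses are not known exactly. Their poses are not given: they have to be found in the camera images.
- station: Fixed station. Origin on the bench (z = 0) below the middle of the deck's front lip; x runs from the lip to the back of the deck (roughly away from the robot), y along the lip, z up. All mm below are in this frame. Wooden side boards at y = 68 to 78 and -68 to -78, x = 0 to 140, up to z = 84; back strip x = 140 to 148, up to z = 68. The lip is open.
- deck: Flat rigid steel deck of the station, top at z = 60, x = 0 to 140, y = -68 to 68; origin and axes as station. It does not give: 1 mm too deep already makes 10 N or more, 1 mm too high and the blade does not touch, so touch down slowly (5 mm/s) and go by the felt force.
- guard: Level clear plastic guard in a thin dark steel frame, fixed over the back of the deck; origin and axes as station. Spans x = 80 to 152, y = -85 to 85, z = 200 to 208 (140 above the deck); two 12 mm posts at x = 146, y = 79 and -79. An upright gripper does not fit: lean the handle back towards the lip by 25 to 40 degrees to reach the back.
- tray_mid (a point): Middle of the inner floor of the fixed wooden catch tray before the lip. Tray in the station frame: x = -101 to -1, y = -78 to 78, rim z = 36, floor z = 5, walls 5 thick; inside 90 x 146 mm.
- mat: Fixed cork mat 100 x 150 x 5 mm (x, y, z), flat on the bench, on which the scraper stands; origin at the centre of its underside.
- scraper: Loose hand scraper, 0.26 kg (give or take a quarter). Origin: centre of its underside when standing; z up the handle, y along its 100 mm wide head. Head z = 0 to 28 mm; upright wooden handle on the z axis, 20 (x) by 24 (y) mm, up to z = 125. The same either way round (half turn about z). Grip firmly (about 100 N) or it swivels between the pads.
- blade (a point): Middle of one of the scraper's two lower edges, at x = -18.5, z = 1.9 mm of scraper (its inner corner at x = -15, z = 0; the other edge mirrored). The head is tent-shaped: two steel blades 4 mm thick slope 28 degrees from vertical and meet on top, each standing on an edge along y; leaning the handle 28 degrees to one side puts that blade upright on its edge.
- bowl: Loose steel bowl, 110 mm across, 50 high: bystander. The bowl and the mat can change sides. Origin centre of underside.
- jar: Loose closed glass jar, 72 mm across, 130 high: bystander. Origin centre of underside.
- pot: Loose dark steel pot, 60 mm across, 60 high: bystander. Origin centre of underside.
- chip1: Loose white glass offcut, flat block 17 x 12 x 6 mm, 12 g, lying on the deck; origin at the centre of its underside. All within x = 5 to 95, y = -40 to 40 mm of station; chip5 is the one farthest back, under the guard.
- chip2: Loose white glass offcut, flat block 13 x 13 x 7 mm, 12 g, lying on the deck; origin at the centre of its underside. All within x = 5 to 95, y = -40 to 40 mm of station; chip5 is the one farthest back, under the guard.
- chip3: Loose white glass offcut, disc of diameter 16 mm, height 6 mm, 12 g, lying on the deck; origin at the centre of its underside. All within x = 5 to 95, y = -40 to 40 mm of station; chip5 is the one farthest back, under the guard.
- chip4: Loose white glass offcut, flat block 16 x 10 x 7 mm, 12 g, lying on the deck; origin at the centre of its underside. All within x = 5 to 95, y = -40 to 40 mm of station; chip5 is the one farthest back, under the guard.
- chip5: Loose white glass offcut, disc of diameter 14 mm, height 7 mm, 12 g, lying on the deck; origin at the centre of its underside. All within x = 5 to 95, y = -40 to 40 mm of station; chip5 is the one farthest back, under the guard.
Not all that is in view belongs to the job. Leave any red look-alike of the scraper alone.

How it is judged:
By the outcome, as a careful person would: the job done as asked, in the order asked, and still so for the second after the job is handed in, with the robot touching nothing.
It also fails if it takes over 64 s, if anything falls off the work surface, if the arm or the gripper's body presses on something with over 40 N, if the wrist force passes 120 N, or if a joint passes its speed limit or range.

## Working session

There is one attempt and no reset: what is moved stays moved. The work goes in short steps, Python scripts to look and compute and a tool call to move; the robot and the scene stay as the last step left them, time stands still between calls to the robot, and variables do not carry over. Pictures are saved under pics/ and viewed, at most 10 in all, crops included, and the job is handed in when it is done.

Besides the shell and the picture viewer there is one more tool, called after "Emit:" as name(argument=value, ...), one argument or row to a line, values as JSON. apply_moves: Moves the arm, as the interface text tells. Its arguments: {"type":"object","properties":{"steps":{"type":"array","items":{"type":"array","items":{"type":"array","items":{"type":"number"}}}}},"required":["steps"]}

```bash
mkdir -p pics; ls; python3 - <<'E'
from rig import bot
import cv2,numpy as np
s=bot.read_state();print(s)
for n in("scene","top"):
    cv2.imwrite(f"pics/{n}0.png",bot.capture(n)); m=bot.camera_model(n);print(n,m)
E
```

```text
pics
{'time_s': 0.0, 'joint_positions': array([-7.77224562e+01,  3.02762369e+01,  8.21556832e+01,  1.54855652e-03,
        6.76896839e+01, -1.02289727e+01]), 'qvel': array([-0.01910359, -0.0037062 ,  0.03105011, -0.09694312,  0.02621757,
        0.07812507]), 'tau': array([-6.63575083e-04, -4.40047753e+01, -1.76594585e+01,  6.33482030e-02,
        5.81541855e-02, -1.56909950e-04]), 'position': array([ 0.23910831, -0.57669306,  0.23260478]), 'tcp_rot': array([[ 9.23840026e-01,  3.82778558e-01, -4.26888149e-04],
       [ 3.82778586e-01, -9.23837773e-01,  2.07916437e-03],
       [ 4.01484143e-04, -2.08421891e-03, -9.99997747e-01]]), 'force': array([ 0.10847278, -0.62182247,  0.29982031]), 'moment': array([0.02650708, 0.01378916, 0.02140428]), 'grasp_force': 0.0, 'opening': 0.9993193609353308}
scene {'intrinsics': array([[506.5996768 ,   0.        , 316.8344376 ],
       [  0.        , 506.5996768 , 198.26719082],
       [  0.        ,   0.        ,   1.        ]]), 'R': array([[-0.96385858,  0.26632608, -0.00685984],
       [ 0.2301383 ,  0.81936793, -0.52504529],
       [-0.13421252, -0.50764812, -0.85104664]]), 't': array([ 0.52121031, -0.07072192,  1.27407736])}
top {'intrinsics': array([[397.25362891,   0.        , 317.37968122],
       [  0.        , 397.25362891, 204.48641567],
       [  0.        ,   0.        ,   1.        ]]), 'R': array([[ 0.03017669, -0.99921723,  0.02557904],
       [-0.99436871, -0.0326115 , -0.10083336],
       [ 0.1015886 , -0.02239217, -0.99457445]]), 't': array([-0.03553052,  0.52077167,  0.98031364])}
```

View pics/scene0.png

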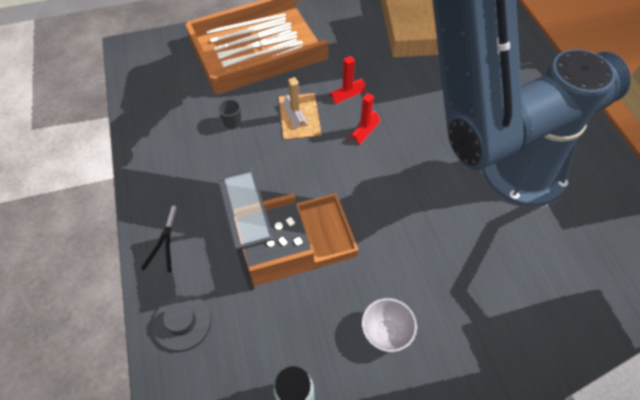

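View pics/top0.png

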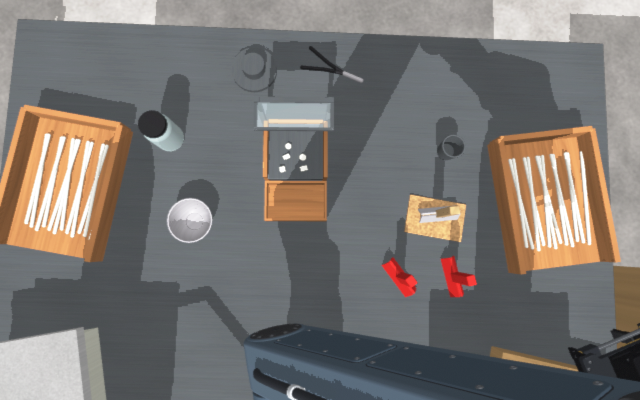

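The top view shows the scraper with the wooden handle on its cork mat at about (437,215). The two red look-alikes are at (400,277) and (457,278), and neither stands on cork. The station's tray and deck span (265-328, 100-220), with the guard at (295,115). The bowl is at (189,220), the jar at (155,128) and the pot at (451,147). Next I'll measure coarsely and confirm the scraper in an enlarged crop.

```bash
cat > h.py <<'E'
import numpy as np,cv2
from rig import bot
def ray(m,uv):
    d=np.linalg.inv(m['intrinsics'])@np.array([uv[0],uv[1],1.]); R=m['R']
    return -R.T@m['t'],R.T@d
def onz(m,uv,z):
    o,d=ray(m,uv); return o+d*(z-o[2])/d[2]
def proj(m,X):
    p=m['intrinsics']@(m['R']@np.asarray(X)+m['t']); return p[:2]/p[2]
E
python3 - <<'E'
from h import *
m=bot.camera_model("top");im=cv2.imread("pics/top0.png")
np.set_printoptions(precision=4,suppress=True)
hsv=cv2.cvtColor(im,cv2.COLOR_BGR2HSV)
print(hsv[200,412],hsv[205,295],hsv[215,412],hsv[230,455])
def big(u0,u1,v0,v1,lo,hi):
    k=cv2.inRange(hsv,lo,hi);q=np.zeros_like(k);q[v0:v1,u0:u1]=k[v0:v1,u0:u1]
    c,_=cv2.findContours(q,0,2);c=max(c,key=cv2.contourArea);return c
c=big(395,475,185,250,(10,60,90),(30,255,255))
r=cv2.minAreaRect(c);print("mat",r);print([onz(m,p,.005) for p in cv2.boxPoints(r)], onz(m,r[0],.005))
c=big(255,335,170,230,(5,80,60),(25,255,255)) # tray
r=cv2.minAreaRect(c);print("tray",r,[onz(m,p,.036) for p in cv2.boxPoints(r)])
for n,p,z in(("bowl",(189,220),.05),("jar",(152,124),.13),("pot",(451,147),.06),("hand",(450,217),.1)):print(n,onz(m,p,z))
a=cv2.resize(im[180:305,375:495],None,fx=3.3,fy=3.3,interpolation=3);b=cv2.resize(im[90:230,245:345],None,fx=3.9,fy=3.9,interpolation=3)
h=560;out=np.zeros((h,800,3),np.uint8);out[:a.shape[0],:a.shape[1]]=a;out[:b.shape[0],405:405+b.shape[1]]=b[:h]
cv2.imwrite("pics/crop1.png",out)
w=bot.camera_model("wrist");s=bot.read_state();R=s['tcp_rot']
print("cam in tool",R.T@(-w['R'].T@w['t']-s['position']),"\n",w['R']@R,w['intrinsics'])
E
```

```text
[ 17 117 228] [ 13 147 175] [ 18 114 239] [ 16 118 190]
mat ((434.9520263671875, 217.76400756835938), (58.85331726074219, 38.72870635986328), 10.30484676361084)
[array([ 0.4607, -0.242 ,  0.005 ]), array([ 0.5607, -0.2593,  0.005 ]), array([ 0.5381, -0.4119,  0.005 ]), array([ 0.4382, -0.3929,  0.005 ])] [ 0.4992 -0.3264  0.005 ]
tray ((295.0, 195.0), (50.0, 64.0), 90.0) [array([0.6037, 0.121 , 0.036 ]), array([ 0.6093, -0.0406,  0.036 ]), array([ 0.4825, -0.0442,  0.036 ]), array([0.4774, 0.1155, 0.036 ])]
bowl [0.4708 0.2943 0.05  ]
jar [0.6843 0.3685 0.13  ]
pot [ 0.6742 -0.3493  0.06  ]
hand [ 0.4947 -0.3316  0.1   ]
cam in tool [ 0.0832 -0.0001 -0.1513] 
 [[-0.0004  1.      0.0006]
 [-0.9529 -0.0002 -0.3032]
 [-0.3032 -0.0007  0.9529]] [[341.6246   0.     319.16  ]
 [  0.     341.6246 201.9219]
 [  0.       0.       1.    ]]
```

View pics/crop1.png

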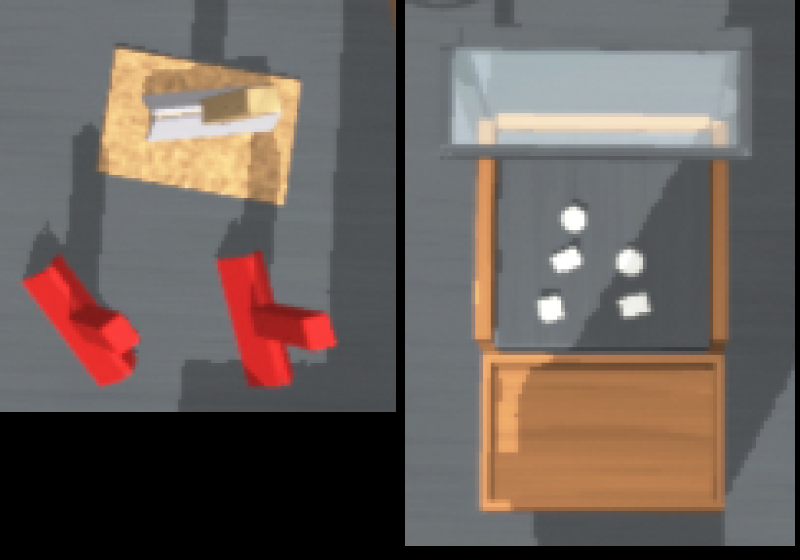

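The crop confirms it: the grey steel head with the wooden handle standing on cork is the scraper, and the red ones stand off the mat and are left alone. I'm moving above it for a close look.

Emit:
apply_moves(
  steps=[
    [[10,-4,-5,0,0,5,1],[20,-8,-5,0,0,10,1],[33.6,-13.1,-5,0,0,14,1],[33.6,-13.1,-5,0,0,14,1],[33.6,-13.1,-5,0,0,14,1],[33.6,-13.1,-5,0,0,14,1],[33.6,-13.1,-5,0,0,14,1],[33.6,-13.1,-5,0,0,14,1],[33.6,-13.1,-5,0,0,14,1],[33.6,-13.1,-5,0,0,14,1]],
  ],
)

```text
time_s: 1.35
position: [0.4986, -0.3288, 0.2834]
tcp_rot: [[0.989, 0.146, -0.0], [0.146, -0.989, 0.0], [-0.0, -0.0, -1.0]]
force: [0.4, 0.5, 0.5]
opening: 1.001
grasp_force: 0.0
```

```bash
python3 - <<'E'
from h import *
m=bot.camera_model("wrist");im=bot.capture("wrist");cv2.imwrite("pics/w1.png",im)
np.savez("w1.npz",R=m['R'],t=m['t'],intrinsics=m['intrinsics'])
s=bot.read_state();print(s['time_s'],s['position'],s['tcp_rot'])
E
```

```text
1.4 [ 0.49869417 -0.32875499  0.28344756] [[ 9.89301135e-01  1.45887653e-01 -2.38353255e-04]
 [ 1.45887688e-01 -9.89301149e-01  1.35638873e-04]
 [-2.16015112e-04 -1.68960496e-04 -9.99999962e-01]]
```

View pics/w1.png

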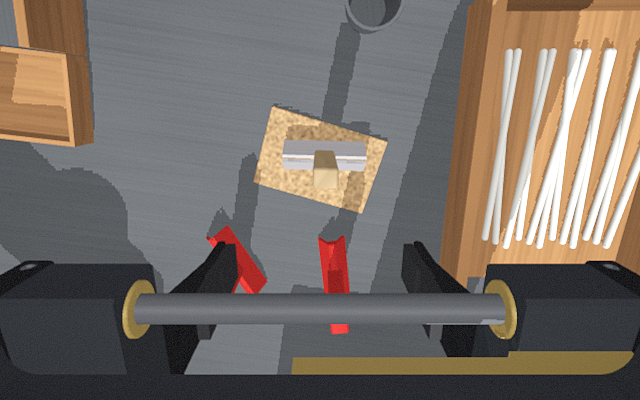

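The wrist view shows the scraper at about (325,160), with its head parallel to the image rows and the handle top at about (325,168). The mat corners are roughly (275,106), (387,142), (362,213) and (255,183).

```bash
python3 - <<'E'
from h import *
np.set_printoptions(precision=4,suppress=True)
m=dict(np.load("w1.npz"));im=cv2.imread("pics/w1.png");hsv=cv2.cvtColor(im,cv2.COLOR_BGR2HSV)
def cont(k):
    q=np.zeros_like(k);q[95:225,245:400]=k[95:225,245:400];c,_=cv2.findContours(q,0,2);return c
cs=cont(cv2.inRange(hsv,(10,50,60),(30,255,255)));c=cv2.convexHull(np.vstack([x for x in cs if cv2.contourArea(x)>100]))
P=np.array([onz(m,p[0],.005)[:2] for p in c]).astype(np.float32)
r=cv2.minAreaRect(P);print("mat",r)
# head: low saturation bright
k=cv2.inRange(hsv,(0,0,120),(180,45,255));cs=cont(k)
c=np.vstack([x for x in cs if cv2.contourArea(x)>30]);r=cv2.minAreaRect(c);print("headpx",r,cv2.boundingRect(c))
b=c[:,0,:];
for z in(.005,.02,.033):print(z,[onz(m,p,z)[:2] for p in cv2.boxPoints(r)], onz(m,r[0],z))
print(hsv[150:190:3,325])
cr=im[90:230,240:400];cv2.imwrite("pics/c2.png",cv2.resize(cr,None,fx=5,fy=4.2,interpolation=2)[:600,:800])
E
```

```text
mat ((0.4981593191623688, -0.32803189754486084), (0.1497558355331421, 0.10064154863357544), 81.57703399658203)
headpx ((322.0, 159.5), (154.0, 129.0), 0.0) (245, 95, 155, 130)
0.005 [array([ 0.4  , -0.242]), array([ 0.5658, -0.2287]), array([ 0.5926, -0.4116]), array([ 0.4302, -0.4473])] [ 0.5019 -0.3317  0.005 ]
0.02 [array([ 0.4063, -0.2446]), array([ 0.5663, -0.2318]), array([ 0.5922, -0.4083]), array([ 0.4355, -0.4428])] [ 0.5046 -0.3312  0.02  ]
0.033 [array([ 0.4118, -0.2469]), array([ 0.5667, -0.2344]), array([ 0.5919, -0.4054]), array([ 0.44  , -0.4388])] [ 0.507  -0.3307  0.033 ]
[[ 12  31 146]
 [ 17  91 138]
 [ 18  89 138]
 [ 17  96 135]
 [ 16  95 134]
 [ 18  94 139]
 [ 18  89 174]
 [ 19  76 232]
 [ 19  80 227]
 [ 19  79 225]
 [ 20  78 227]
 [ 19  78 226]
 [ 19  76 230]
 [ 17  92 235]]
```

View pics/c2.png

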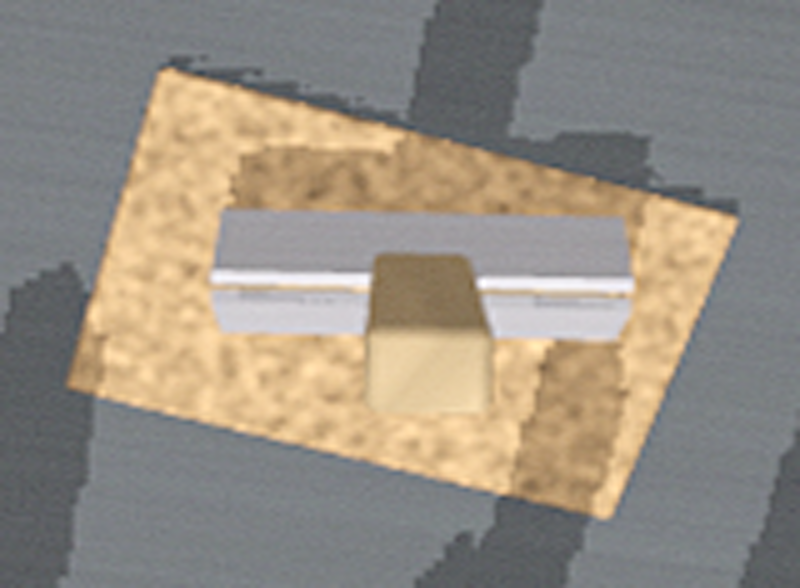

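```bash
python3 - <<'E'
from h import *
np.set_printoptions(precision=4,suppress=True)
m=dict(np.load("w1.npz"))
f=lambda u,v:(u/5+240,v/4.2+90)
A=[onz(m,f(*p),.007)[:2] for p in((222,210),(627,217),(225,330),(620,338))];print(A,np.mean(A,0))
for a,b in((A[0],A[1]),(A[2],A[3])):d=a-b;print("yaw",np.degrees(np.arctan2(-d[0],d[1])),np.hypot(*d))
print("top",onz(m,f(428,370),.13), onz(m,f(370,327),.13),onz(m,f(487,330),.13),onz(m,f(490,411),.13),onz(m,f(367,411),.13))
E
```

```text
[array([ 0.5196, -0.2818]), array([ 0.5323, -0.3817]), array([ 0.4839, -0.2867]), array([ 0.4961, -0.3868])] [ 0.508  -0.3343]
yaw 7.190855175690126 0.10070847023035914
yaw 6.957667544261582 0.10078384706399063
top [ 0.5084 -0.3332  0.13  ] [ 0.5163 -0.3213  0.13  ] [ 0.5187 -0.3424  0.13  ] [ 0.5009 -0.3459  0.13  ] [ 0.4976 -0.3234  0.13  ]
```

Emit:
apply_moves(
  steps=[
    [[0.86,0.63,4,0,0,1.3,1],[0.86,0.63,9,0,0,1.3,1],[0.86,0.63,13,0,0,1.3,1],[0.86,0.63,17,0,0,1.3,1],[0.86,0.63,19,0,0,1.3,1],[0.86,0.63,19,0,0,1.3,1],[0.86,0.63,19,0,0,1.3,-1],[0.86,0.63,19,0,0,1.3,-1],[0.86,0.63,19,0,0,1.3,-1],[0.86,0.63,19,0,0,1.3,-1],[0.86,0.63,19,0,0,1.3,-1],[0.86,0.63,19,0,0,1.3,-1],[0.86,0.63,19,0,0,1.3,-1]],
  ],
)

```text
time_s: 3.02
position: [0.5089, -0.3327, 0.0935]
tcp_rot: [[0.992, 0.125, -0.0], [0.125, -0.992, 0.0], [-0.0, -0.0, -1.0]]
force: [-0.8, -0.1, -0.0]
opening: 0.285
grasp_force: 0.0
```

Emit:
apply_moves(
  steps=[
    [[0,0,0,0,0,0,-1],[0,0,0,0,0,0,-1],[0,0,0,0,0,0,-1],[0,0,0,0,0,0,-1]],
  ],
)

```text
time_s: 3.52
position: [0.5089, -0.3327, 0.0935]
tcp_rot: [[0.992, 0.125, -0.0], [0.125, -0.992, 0.0], [-0.0, -0.0, -1.0]]
force: [0.8, 0.6, -0.0]
opening: 0.27
grasp_force: 30.0
```

Emit:
apply_moves(
  steps=[
    [[0,0,-1,0,0,0,-1],[0,0,-4,0,0,0,-1],[0,0,-9,0,0,0,-1],[0,0,-14,0,0,0,-1],[0,-4,-19,0,0,1,-1],[-0.5,-9,-24,0,0,2,-1],[-1,-14,-26.7,0,0,3,-1],[-1.2,-19,-26.7,0,0,4,-1],[-1.2,-24,-26.7,0,0,4.6,-1],[-1.2,-29,-26.7,0,0,4.6,-1],[-1.2,-34,-26.7,0,0,4.6,-1],[-1.2,-37.7,-26.7,0,0,4.6,-1],[-1.2,-37.7,-26.7,0,0,4.6,-1],[-1.2,-37.7,-26.7,0,0,4.6,-1]],
  ],
)

```text
time_s: 5.28
position: [0.4495, 0.0396, 0.3607]
tcp_rot: [[0.999, 0.046, 0.0], [0.046, -0.999, -0.001], [0.0, 0.001, -1.0]]
force: [-0.4, 0.1, -3.3]
opening: 0.274
grasp_force: 30.0
```

```bash
python3 - <<'E'
from h import *
m=bot.camera_model("wrist");im=bot.capture("wrist");cv2.imwrite("pics/w2.png",im)
np.savez("w2.npz",R=m['R'],t=m['t'],intrinsics=m['intrinsics'])
s=bot.read_state();print(s['time_s'],s['position'],s['tcp_rot'],s['force'],s['moment'],s['joint_positions'])
E
```

```text
5.325 [0.449737   0.03921979 0.36065956] [[ 9.98990080e-01  4.49311555e-02  1.05026826e-04]
 [ 4.49312076e-02 -9.98989926e-01 -5.61192148e-04]
 [ 7.97057291e-05  5.65344371e-04 -9.99999837e-01]] [-0.17476739  1.71568139 -3.82897855] [ 0.05110611  0.0279735  -0.02834898] [-9.22907479e+00  8.08249644e+00  9.52316280e+01 -3.16239926e-02
  7.66747809e+01  7.82029766e+01]
```

View pics/w2.png

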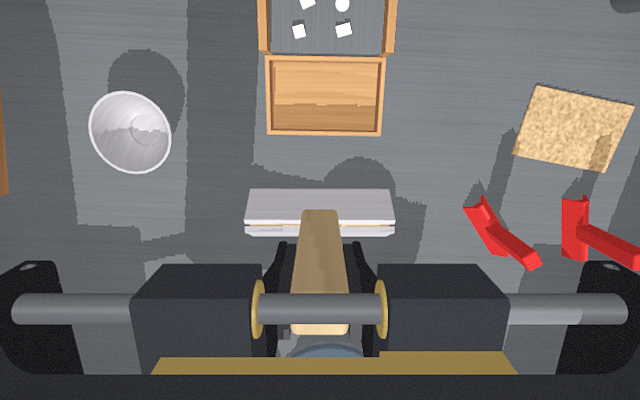

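The scraper hangs square in the grip, with its head at (245-395, 190-235). The tray is at (265-385, 55-135) and the deck is cut off at the top of the picture, so I'm moving forward 12 cm to see all of it.

Emit:
apply_moves(
  steps=[
    [[4,0,0,0,0,0,-1],[8,0,0,0,0,0,-1],[12,0,0,0,0,0,-1],[12,0,0,0,0,0,-1],[12,0,0,0,0,0,-1]],
  ],
)

```text
time_s: 5.95
position: [0.5691, 0.0443, 0.3598]
tcp_rot: [[0.999, 0.044, -0.003], [0.044, -0.999, 0.0], [-0.003, -0.0, -1.0]]
force: [-0.2, 0.2, -3.8]
opening: 0.273
grasp_force: 30.0
```

```bash
python3 - <<'E'
from h import *
m=bot.camera_model("wrist");im=bot.capture("wrist");cv2.imwrite("pics/w3.png",im)
np.savez("w3.npz",R=m['R'],t=m['t'],intrinsics=m['intrinsics'])
s=bot.read_state();print(s['time_s'],s['position'],s['force'],s['moment'])
cr=im[:260,210:470];cv2.imwrite("pics/c3.png",cv2.resize(cr[:200],None,fx=3,fy=3,interpolation=2))
E
```

```text
6.0 [0.56871687 0.04449633 0.36007201] [ 0.11651722 -0.25104902 -2.78353001] [0.08156662 0.03889752 0.00072606]
```

View pics/c3.png

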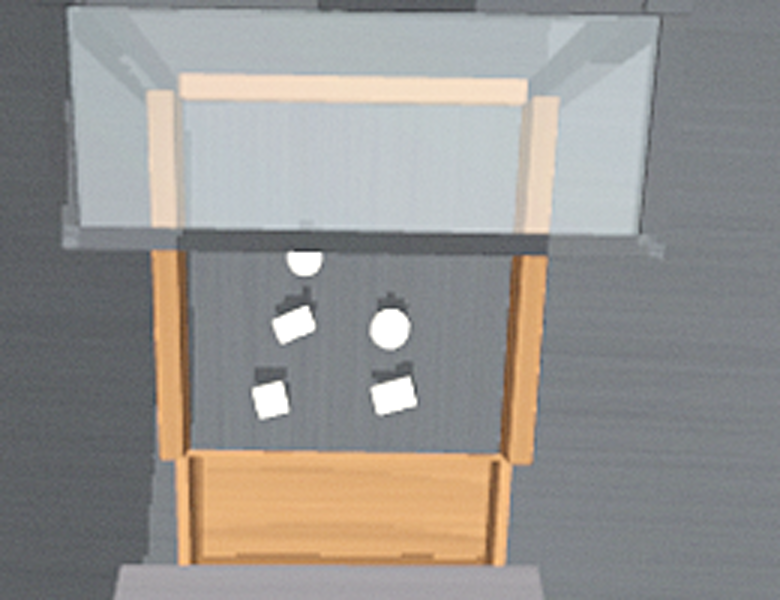

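The crop shows the lip at about (187-503, 453), the side-board front corners at (160,460) and (533,463), and the guard's front edge at about v=240. All five chips are visible, with chip5 at (305,260) partly under the guard frame.

```bash
python3 - <<'E'
from h import *
np.set_printoptions(precision=1,suppress=True)
m=dict(np.load("w3.npz"));f=lambda u,v:(u/3+210,v/3)
S=[("bL",(160,460),(0,78,84)),("bR",(533,463),(0,-78,84)),("lipL",(187,452),(0,68,60)),("lipR",(506,454),(0,-68,60)),
("sL",(180,98),(140,68,68)),("sR",(527,104),(140,-68,68)),("gL",(70,8),(152,85,208)),("gR",(661,14),(152,-85,208)),("bkL",(147,90),(140,78,84)),("bkR",(559,97),(140,-78,84))]
W=np.array([onz(m,f(*p),q[2]/1e3)[:2]*1e3 for _,p,q in S]);Q=np.array([q[:2] for *_,q in S],float)
def fit(i):
    M,_=None,None
    a=Q[i]-Q[i].mean(0);b=W[i]-W[i].mean(0)
    th=np.arctan2((a[:,0]*b[:,1]-a[:,1]*b[:,0]).sum(),(a*b).sum());R=np.array([[np.cos(th),-np.sin(th)],[np.sin(th),np.cos(th)]])
    t=W[i].mean(0)-R@Q[i].mean(0);return th,R,t
i=np.arange(len(S));th,R,t=fit(i);print(np.degrees(th),t);res=W-(Q@R.T+t)
for s,r in zip(S,res):print(s[0],r)
for n,p in(("5",(305,258)),("a",(293,324)),("b",(390,329)),("c",(270,399)),("d",(393,396))):print(n,R.T@(onz(m,f(*p),.066)[:2]*1e3-t))
print(R.T@(np.array([568.7,44.5])-t))
E
```

```text
1.8157426894873816 [576.5  36.5]
bL [2.5 0.4]
bR [3.1 0.3]
lipL [1.9 2.3]
lipR [ 2.9 -2.3]
sL [ 2.3 -0.2]
sR [ 1.7 -0.2]
gL [-9.3 -8.1]
gR [-9.4  7.3]
bkL [ 2.5 -0. ]
bkR [1.9 0.6]
5 [83.5 18.5]
a [57.3 23.4]
b [ 55.7 -17.3]
c [26.2 33.2]
d [ 28.1 -19.4]
[-7.5  8.2]
```

```bash
python3 - <<'E'
from h import *
np.set_printoptions(precision=1,suppress=True)
m=dict(np.load("w3.npz"));th=np.radians(1.8);R=np.array([[np.cos(th),-np.sin(th)],[np.sin(th),np.cos(th)]]);t=np.array([578.9,36.5])
mt=bot.camera_model("top")
for x in(80,152):
  for y in(85,-85):
    for z in(200,208):
      X=np.r_[R@np.array([x,y])+t,z]/1e3;p=proj(m,X);print(x,y,z,(p-[210,0])*3, (proj(mt,X)-[245,90])*3.9+[405,0])
for p in((574,218),(566,260),(630,262),(551,308),(634,305)):
  print(R.T@(onz(mt,((p[0]-405)/3.9+245,p[1]/3.9+90),.066)[:2]*1e3-t))
E
```

```text
80 85 200 [ 63.4 251.1] [440.8 160.7]
80 85 208 [ 56.4 250.4] [438.8 156.5]
80 -85 200 [655.7 258.7] [751.9 162.6]
80 -85 208 [664.4 258.2] [752.9 158.4]
152 85 200 [ 45.3 -36. ] [442.7  33. ]
152 85 208 [ 37.1 -45. ] [440.8  27.6]
152 -85 200 [685.5 -27.3] [751.2  35.5]
152 -85 208 [695.7 -36. ] [752.2  30.1]
[82.3 18.8]
[55.2 23.6]
[ 54.1 -16.7]
[24.5 32.8]
[ 26.6 -19.3]
```

```bash
cat >> h.py <<'E'
from scipy.spatial.transform import Rotation as Ro
TH=1.8; T0=np.array([.5789,.0365,0]); ZT=.0885   # tcp height on scraper
def pose(x,y,z,lean):
    """TCP pose putting the -x blade edge at station mm (x,y,z) with lean deg"""
    Rt=(Ro.from_euler('z',TH,degrees=True)*Ro.from_euler('y',-lean,degrees=True)).as_matrix() # scraper frame
    p=Ro.from_euler('z',TH,degrees=True).apply([x/1e3,y/1e3,z/1e3])+T0+Rt@np.array([.0185,0,ZT-.0019])
    return p,Rt@np.diag([1,-1,-1])
def rows(W):
    s=bot.read_state();R=s['tcp_rot'];p0=s['position']
    for w in W:
        p,Rn=pose(*w);print(w,np.round(np.r_[R.T@(p-p0)*100,Ro.from_matrix(R.T@Rn).as_rotvec(degrees=True)],2))
def edge():
    s=bot.read_state();R=s['tcp_rot']@np.diag([1,-1,-1]);e=s['position']-R@np.array([.0185,0,ZT-.0019])
    print(s['time_s'],"edge",np.round(Ro.from_euler('z',-TH,degrees=True).apply(e-T0)*1e3,1),"F",np.round(s['force'],1),np.round(s['moment'],2),Ro.from_matrix(Ro.from_euler('z',-TH,degrees=True).as_matrix()@R).as_euler('ZYX',degrees=True))
E
python3 -c "
from h import *
edge();rows([(20,4,200,37),(20,4,85,37),(108,4,85,37),(108,4,66,37)])"
```

```text
6.0 edge [-28.6   8.1 273.5] F [ 0.1 -0.3 -2.8] [0.08 0.04 0.  ] [0.72949485 0.11836226 0.01036297]
(20, 4, 200, 37) [-0.73  0.42  7.98 -0.24 37.12  0.7 ]
(20, 4, 85, 37) [-0.71  0.43 19.48 -0.24 37.12  0.7 ]
(108, 4, 85, 37) [ 8.09  0.54 19.46 -0.24 37.12  0.7 ]
(108, 4, 66, 37) [ 8.1   0.54 21.36 -0.24 37.12  0.7 ]
```

Emit:
apply_moves(
  steps=[
    [[-0.2,0.1,1,-0.05,8,0.15,-1],[-0.4,0.2,3,-0.1,17,0.3,-1],[-0.6,0.3,5.5,-0.18,27,0.5,-1],[-0.73,0.42,7.98,-0.24,37.1,0.7,-1],[-0.73,0.42,11,-0.24,37.1,0.7,-1],[-0.73,0.42,15,-0.24,37.1,0.7,-1],[-0.73,0.42,18,-0.24,37.1,0.7,-1],[-0.71,0.43,19.48,-0.24,37.1,0.7,-1],[-0.71,0.43,19.48,-0.24,37.1,0.7,-1],[-0.71,0.43,19.48,-0.24,37.1,0.7,-1]],
  ],
)

```text
time_s: 7.25
position: [0.5655, 0.0454, 0.1785]
tcp_rot: [[0.79, 0.043, 0.611], [0.026, -0.999, 0.037], [0.612, -0.013, -0.791]]
force: [0.5, 0.0, -2.8]
opening: 0.275
grasp_force: 30.0
```

```bash
python3 -c "
from h import *
edge();rows([(108,4,85,37),(108,4,66,37)]);print(bot.read_state()['joint_positions'])
im=bot.capture('scene');cv2.imwrite('pics/s2.png',cv2.resize(im[140:310,180:400],None,fx=3.5,fy=3.5,interpolation=2))"
```

```text
7.25 edge [25.3 10.8 98.7] F [ 0.5  0.  -2.8] [0.   0.8  0.03] [  0.08586802 -37.73429961   0.94669384]
(108, 4, 85, 37) [ 5.82  0.64  6.16 -1.   -0.73  0.07]
(108, 4, 66, 37) [ 4.65  0.67  7.66 -1.   -0.73  0.07]
[-11.53679067  25.91438894 121.63140404 115.27920143  10.07062392
 -36.33933663]
```

View pics/s2.png

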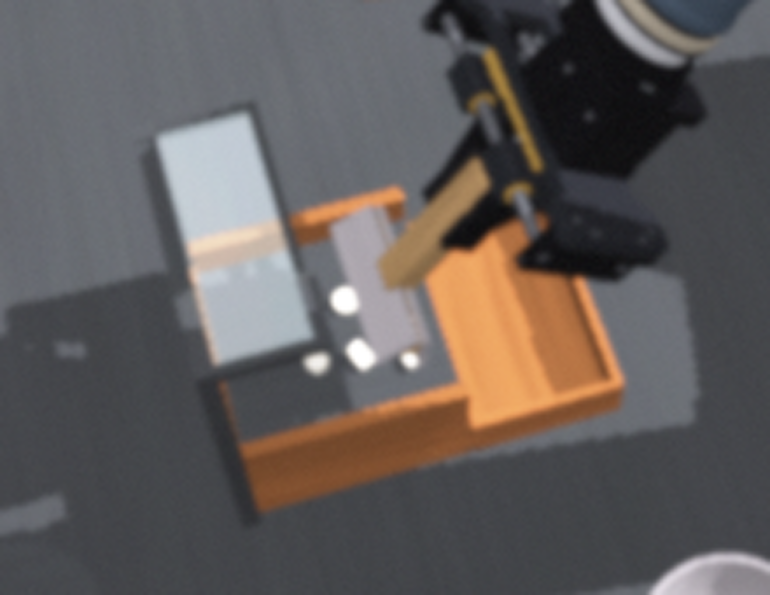

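The scene picture shows the leaned scraper over the front of the deck, clear of the chips and the guard. The wrist is near a singularity and lagging, so I'll let it settle before computing the next move.

Emit:
apply_moves(
  steps=[
    [[0,0,0,0,0,0,-1],[0,0,0,0,0,0,-1]],
  ],
)

```text
time_s: 7.55
position: [0.5664, 0.046, 0.1793]
tcp_rot: [[0.79, 0.045, 0.612], [0.027, -0.999, 0.039], [0.613, -0.014, -0.79]]
force: [0.7, 0.6, -3.2]
opening: 0.281
grasp_force: 30.0
```

```bash
python3 -c "
from h import *
edge();rows([(70,4,90,37),(108,4,85,37),(108,4,66,37)]);print(bot.read_state()['joint_positions'])"
```

```text
7.55 edge [26.3 11.6 99.5] F [ 0.7  0.6 -3.2] [-0.04  0.81 -0.02] [  0.1243181  -37.81501757   1.03448449]
(70, 4, 90, 37) [ 2.99  0.66  3.45 -1.11 -0.81  0.11]
(108, 4, 85, 37) [ 5.69  0.72  6.17 -1.11 -0.81  0.11]
(108, 4, 66, 37) [ 4.52  0.75  7.67 -1.11 -0.81  0.11]
[-11.51024369  25.86521962 121.52879123 114.55962716  10.13093438
 -35.61757632]
```

Emit:
apply_moves(
  steps=[
    [[1,0.2,1.1,-0.4,-0.3,0,-1],[2,0.4,2.3,-0.7,-0.5,0.1,-1],[3,0.66,3.45,-1.1,-0.8,0.1,-1],[3.7,0.68,4.2,-1.1,-0.8,0.1,-1],[4.4,0.7,4.9,-1.1,-0.8,0.1,-1],[5.1,0.7,5.6,-1.1,-0.8,0.1,-1],[5.69,0.72,6.17,-1.1,-0.8,0.1,-1],[5.69,0.72,6.17,-1.1,-0.8,0.1,-1],[5.69,0.72,6.17,-1.1,-0.8,0.1,-1],[5.69,0.72,6.17,-1.1,-0.8,0.1,-1],[5.69,0.72,6.17,-1.1,-0.8,0.1,-1]],
  ],
)

```text
time_s: 8.93
position: [0.6488, 0.0428, 0.1642]
tcp_rot: [[0.799, 0.031, 0.6], [0.024, -1.0, 0.019], [0.601, -0.001, -0.8]]
force: [0.5, 0.9, -2.1]
opening: 0.276
grasp_force: 30.0
```

```bash
python3 -c "
from h import *
edge();rows([(108,4,85,37),(108,4,66,37),(108,4,60,37)]);print(bot.read_state()['joint_positions'])
im=bot.capture('scene');cv2.imwrite('pics/s3.png',cv2.resize(im[160:300,200:370],None,fx=4.2,fy=4.2,interpolation=2))"
```

```text
8.925 edge [107.3   4.1  83.8] F [ 0.5  0.9 -2.1] [-0.03  0.82 -0.03] [ -0.05749453 -36.90926059   0.05983018]
(108, 4, 85, 37) [ 0.11  0.01 -0.05 -0.03  0.09 -0.05]
(108, 4, 66, 37) [-1.03  0.01  1.47 -0.03  0.09 -0.05]
(108, 4, 60, 37) [-1.39  0.01  1.95 -0.03  0.09 -0.05]
[ -9.06367303  31.2474565  110.13884994  71.40902818   6.88496493
  10.03815061]
```

View pics/s3.png

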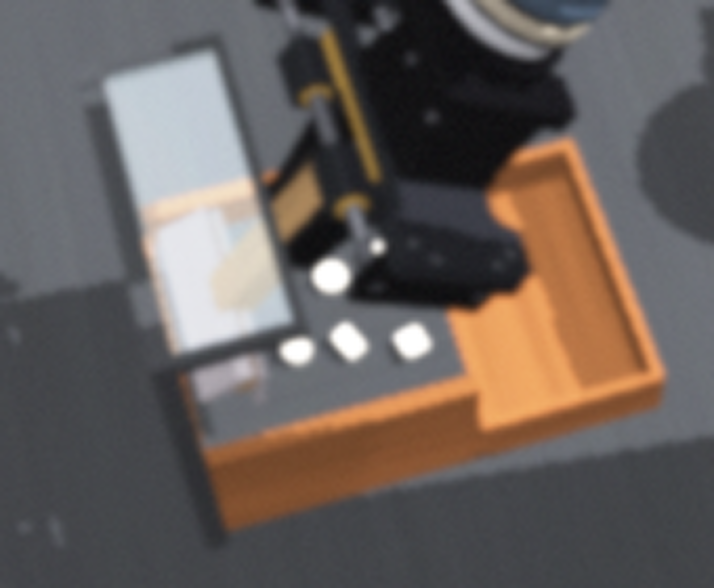

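Emit:
apply_moves(
  steps=[
    [[-0.12,0.0,0.16,0,0,0,-1],[-0.3,0,0.4,0,0,0,-1],[-0.48,0,0.64,0,0,0,-1],[-0.66,0,0.88,0,0,0,-1],[-0.84,0,1.12,0,0,0,-1],[-0.96,0,1.28,0,0,0,-1],[-0.99,0,1.32,0,0,0,-1],[-1.02,0,1.36,0,0,0,-1],[-1.05,0,1.4,0,0,0,-1],[-1.08,0,1.44,0,0,0,-1],[-1.08,0,1.44,0,0,0,-1]],
  ],
)

```text
time_s: 10.35
position: [0.6491, 0.0428, 0.1461]
tcp_rot: [[0.799, 0.031, 0.6], [0.024, -1.0, 0.019], [0.601, -0.001, -0.799]]
force: [0.3, -0.1, -2.5]
opening: 0.28
grasp_force: 30.0
```

```bash
python3 -c "
from h import *
edge()"
```

```text
10.35 edge [107.6   4.1  65.8] F [ 0.3 -0.1 -2.5] [-0.02  0.77  0.02] [ -0.05207587 -36.91805686   0.04559344]
```

Emit:
apply_moves(
  steps=[
    [[-0.03,0,0.04,0,0,0,-1],[-0.06,0,0.08,0,0,0,-1],[-0.09,0,0.12,0,0,0,-1],[-0.12,0,0.16,0,0,0,-1],[-0.15,0,0.2,0,0,0,-1],[-0.18,0,0.24,0,0,0,-1],[-0.18,0,0.24,0,0,0,-1]],
  ],
)

```text
time_s: 11.22
position: [0.6491, 0.0428, 0.1431]
tcp_rot: [[0.799, 0.031, 0.6], [0.024, -1.0, 0.019], [0.601, -0.001, -0.8]]
force: [-0.1, -0.0, -3.0]
opening: 0.278
grasp_force: 30.0
```

Emit:
apply_moves(
  steps=[
    [[-0.03,0,0.04,0,0,0,-1],[-0.06,0,0.08,0,0,0,-1]],
  ],
)

```text
time_s: 11.48
position: [0.6491, 0.0427, 0.1421]
tcp_rot: [[0.799, 0.031, 0.6], [0.024, -1.0, 0.019], [0.601, -0.001, -0.799]]
force: [-0.3, 0.3, -3.1]
opening: 0.272
grasp_force: 30.0
```

Edge is at about z = 61.8 and there's no contact yet.

Emit:
apply_moves(
  steps=[
    [[-0.03,0,0.04,0,0,0,-1],[-0.06,0,0.08,0,0,0,-1]],
  ],
)

```text
time_s: 11.72
position: [0.6491, 0.0428, 0.1411]
tcp_rot: [[0.799, 0.031, 0.6], [0.024, -1.0, 0.019], [0.601, -0.001, -0.8]]
force: [0.6, 0.8, -3.4]
opening: 0.275
grasp_force: 30.0
```

Emit:
apply_moves(
  steps=[
    [[-0.02,0,0.027,0,0,0,-1],[-0.03,0,0.04,0,0,0,-1]],
  ],
)

```text
time_s: 11.98
position: [0.6491, 0.0428, 0.1406]
tcp_rot: [[0.799, 0.031, 0.6], [0.024, -1.0, 0.019], [0.601, -0.001, -0.8]]
force: [-0.1, 0.1, -2.8]
opening: 0.277
grasp_force: 30.0
```

Emit:
apply_moves(
  steps=[
    [[-0.015,0,0.02,0,0,0,-1],[-0.03,0,0.04,0,0,0,-1]],
  ],
)

```text
time_s: 12.22
position: [0.6491, 0.0428, 0.1405]
tcp_rot: [[0.799, 0.031, 0.601], [0.025, -1.0, 0.019], [0.601, -0.0, -0.799]]
force: [-2.1, -0.9, 2.0]
opening: 0.272
grasp_force: 30.0
```

```bash
python3 -c "
from h import *
edge()"
```

```text
12.225 edge [107.6   4.1  60.2] F [-2.1 -0.9  2. ] [-0.04  0.65 -0.06] [-3.97302451e-02 -3.69479166e+01  3.56865528e-02]
```

Touched down with about 5 N. Next I'll compute the exact draw direction in the tool axes.

```bash
cat >> h.py <<'E'
def draw():
    s=bot.read_state();R=s['tcp_rot'];a=np.radians(TH)
    print("draw/cm",np.round(R.T@-np.array([np.cos(a),np.sin(a),0]),4),"up/mm(cm)",np.round(R.T@np.array([0,0,.1]),4),"j",np.round(s['joint_positions'],1));edge()
E
python3 -c "
from h import *
draw()"
```

```text
draw/cm [-7.992e-01  3.000e-04 -6.011e-01] up/mm(cm) [ 0.0601 -0.     -0.0799] j [ -9.1  34.  110.9 101.6   6.6 -20.3]
12.225 edge [107.6   4.1  60.2] F [-2.1 -0.9  2. ] [-0.04  0.65 -0.06] [-3.97302451e-02 -3.69479166e+01  3.56865528e-02]
```

Emit:
apply_moves(
  steps=[
    [[-0.0799,0,-0.0601,0,0,0,-1],[-0.2398,0,-0.1803,0,0,0,-1],[-0.3996,0,-0.3006,0,0,0,-1],[-0.5594,0,-0.4208,0,0,0,-1],[-0.7193,0,-0.541,0,0,0,-1],[-0.7992,0,-0.6011,0,0,0,-1]],
  ],
)

```text
time_s: 12.98
position: [0.6394, 0.0424, 0.1405]
tcp_rot: [[0.799, 0.031, 0.601], [0.024, -1.0, 0.019], [0.601, -0.001, -0.799]]
force: [1.4, -0.8, -1.0]
opening: 0.274
grasp_force: 30.0
```

```bash
python3 -c "
from h import *
draw()"
```

```text
draw/cm [-7.990e-01  4.000e-04 -6.014e-01] up/mm(cm) [ 0.0601 -0.0001 -0.0799] j [ -9.3  33.6 112.3 109.3   7.1 -28.3]
12.975 edge [97.9  4.1 60.2] F [ 1.4 -0.8 -1. ] [0.02 0.09 0.03] [ -0.05636702 -36.96894493   0.05769539]
```

Emit:
apply_moves(
  steps=[
    [[-0.166,0,-0.112,0,0,0,-1],[-0.3256,0,-0.2326,0,0,0,-1],[-0.4854,0,-0.3528,0,0,0,-1],[-0.6452,0,-0.4731,0,0,0,-1],[-0.805,0,-0.5934,0,0,0,-1],[-0.9648,0,-0.7137,0,0,0,-1]],
  ],
)

```text
time_s: 13.72
position: [0.6274, 0.0421, 0.1404]
tcp_rot: [[0.798, 0.031, 0.601], [0.024, -1.0, 0.019], [0.602, -0.001, -0.799]]
force: [2.5, 0.1, 0.7]
opening: 0.277
grasp_force: 30.0
```

```bash
python3 -c "
from h import *
draw()"
```

```text
draw/cm [-7.989e-01  2.000e-04 -6.015e-01] up/mm(cm) [ 0.0602 -0.0001 -0.0799] j [ -9.6  33.1 114.  117.4   7.7 -36.8]
13.725 edge [86.   4.2 60.1] F [2.5 0.1 0.7] [-0.02 -0.33  0.03] [ -0.04503789 -36.97813849   0.0569384 ]
```

Emit:
apply_moves(
  steps=[
    [[-0.1598,0,-0.1203,0,0,0,-1],[-0.3196,0,-0.2406,0,0,0,-1],[-0.4793,0,-0.3609,0,0,0,-1],[-0.6391,0,-0.4812,0,0,0,-1],[-0.7989,0,-0.6015,0,0,0,-1],[-0.9587,0,-0.7218,0,0,0,-1],[-1.1185,0,-0.8421,0,0,0,-1]],
  ],
)

```text
time_s: 14.6
position: [0.6133, 0.0417, 0.1403]
tcp_rot: [[0.799, 0.031, 0.601], [0.024, -1.0, 0.019], [0.601, -0.001, -0.799]]
force: [3.5, 0.4, 2.9]
opening: 0.273
grasp_force: 30.0
```

```bash
python3 -c "
from h import *
draw()"
```

```text
draw/cm [-7.989e-01  2.000e-04 -6.014e-01] up/mm(cm) [ 0.0601 -0.0001 -0.0799] j [-10.   32.6 116.  125.1   8.7 -44.9]
14.6 edge [71.9  4.2 60. ] F [3.5 0.4 2.9] [-0.03 -0.77  0.05] [ -0.04975642 -36.97226914   0.06036527]
```

Emit:
apply_moves(
  steps=[
    [[-0.1508,0,-0.1323,0,0,0,-1],[-0.3106,0,-0.2526,0,0,0,-1],[-0.47,0,-0.3731,0,0,0,-1],[-0.6298,0,-0.4934,0,0,0,-1],[-0.7893,0,-0.614,0,0,0,-1],[-0.9491,0,-0.7343,0,0,0,-1],[-1.1089,0,-0.8546,0,0,0,-1]],
  ],
)

```text
time_s: 15.48
position: [0.5991, 0.0412, 0.1403]
tcp_rot: [[0.799, 0.031, 0.601], [0.024, -1.0, 0.019], [0.601, -0.001, -0.799]]
force: [4.1, 0.2, 1.8]
opening: 0.27
grasp_force: 30.0
```

```bash
python3 -c "
from h import *
draw()"
```

```text
draw/cm [-7.993e-01  4.000e-04 -6.010e-01] up/mm(cm) [ 0.0601 -0.0001 -0.0799] j [-10.4  32.1 118.  131.2   9.7 -51.3]
15.475 edge [57.6  4.1 60. ] F [4.1 0.2 1.8] [-0.01 -0.84 -0.05] [ -0.05173345 -36.94127556   0.05218368]
```

Emit:
apply_moves(
  steps=[
    [[-0.1548,0,-0.1262,0,0,0,-1],[-0.3146,0,-0.2465,0,0,0,-1],[-0.4745,0,-0.3667,0,0,0,-1],[-0.6343,0,-0.487,0,0,0,-1],[-0.7941,0,-0.6072,0,0,0,-1],[-0.9539,0,-0.7274,0,0,0,-1],[-1.1137,0,-0.8477,0,0,0,-1]],
  ],
)

```text
time_s: 16.35
position: [0.585, 0.0408, 0.1403]
tcp_rot: [[0.799, 0.031, 0.6], [0.024, -1.0, 0.019], [0.601, -0.001, -0.799]]
force: [3.7, 0.4, 2.9]
opening: 0.272
grasp_force: 30.0
```

```bash
python3 -c "
from h import *
draw()
im=bot.capture('scene');cv2.imwrite('pics/s4.png',cv2.resize(im[160:300,200:370],None,fx=4.2,fy=4.2,interpolation=2))"
```

```text
draw/cm [-7.995e-01  3.000e-04 -6.007e-01] up/mm(cm) [ 0.0601 -0.0001 -0.0799] j [-10.8  31.7 120.  136.   10.9 -56.6]
16.35 edge [43.5  4.1 60. ] F [3.7 0.4 2.9] [ 0.01 -0.87  0.05] [ -0.04643307 -36.92146579   0.04734349]
```

View pics/s4.png

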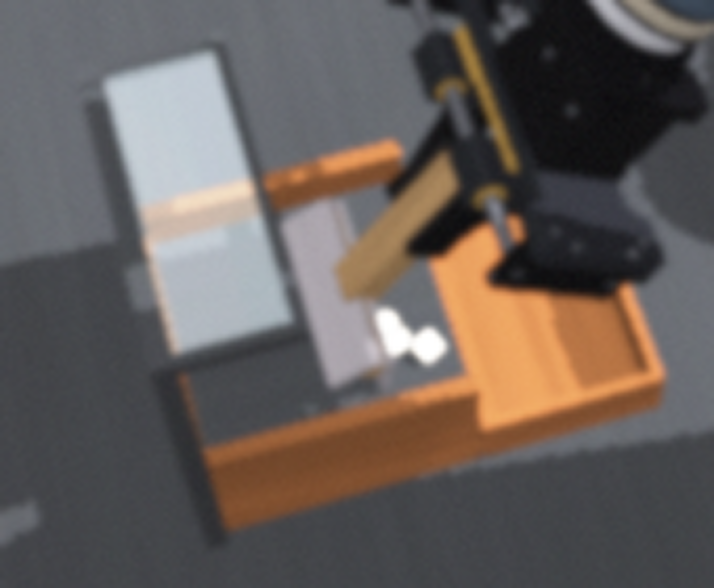

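The picture shows the blade at about (350,290) with the chips gathered in front of it at (390-430, 330-345) and none left behind. I'm continuing to the lip.

Emit:
apply_moves(
  steps=[
    [[-0.1539,0,-0.1281,0,0,0,-1],[-0.3138,0,-0.2483,0,0,0,-1],[-0.4737,0,-0.3684,0,0,0,-1],[-0.6336,0,-0.4886,0,0,0,-1],[-0.7935,0,-0.6087,0,0,0,-1],[-0.9534,0,-0.7288,0,0,0,-1],[-1.1133,0,-0.849,0,0,0,-1]],
  ],
)

```text
time_s: 17.27
position: [0.5709, 0.0403, 0.1404]
tcp_rot: [[0.799, 0.031, 0.6], [0.024, -1.0, 0.019], [0.6, -0.001, -0.8]]
force: [3.3, -1.2, 1.4]
opening: 0.272
grasp_force: 30.0
```

```bash
python3 -c "
from h import *
draw()"
```

```text
draw/cm [-7.996e-01  4.000e-04 -6.005e-01] up/mm(cm) [ 0.06   -0.0001 -0.08  ] j [-11.3  31.2 122.  139.9  12.2 -61. ]
17.275 edge [29.3  4.1 60. ] F [ 3.3 -1.2  1.4] [ 0.04 -0.75  0.02] [ -0.04963474 -36.90473509   0.04393157]
```

Emit:
apply_moves(
  steps=[
    [[-0.1569,0,-0.1241,0,0,0,-1],[-0.3168,0,-0.2442,0,0,0,-1],[-0.4767,0,-0.3643,0,0,0,-1],[-0.6366,0,-0.4844,0,0,0,-1],[-0.7966,0,-0.6045,0,0,0,-1],[-0.9565,0,-0.7246,0,0,0,-1],[-1.1164,0,-0.8447,0,0,0,-1]],
  ],
)

```text
time_s: 18.15
position: [0.5569, 0.0399, 0.1404]
tcp_rot: [[0.799, 0.031, 0.6], [0.024, -1.0, 0.019], [0.6, -0.001, -0.8]]
force: [3.7, -0.4, 2.3]
opening: 0.276
grasp_force: 30.0
```

```bash
python3 -c "
from h import *
draw()"
```

```text
draw/cm [-7.996e-01  4.000e-04 -6.005e-01] up/mm(cm) [ 0.06   -0.0001 -0.08  ] j [-11.8  30.9 123.9 143.1  13.6 -64.8]
18.15 edge [15.3  4.1 60. ] F [ 3.7 -0.4  2.3] [-0.01 -0.53 -0.04] [ -0.05228476 -36.90365082   0.0476694 ]
```

Emit:
apply_moves(
  steps=[
    [[-0.1569,0,-0.1241,0,0,0,-1],[-0.3168,0,-0.2442,0,0,0,-1],[-0.4767,0,-0.3643,0,0,0,-1],[-0.6366,0,-0.4844,0,0,0,-1],[-0.7966,0,-0.6045,0,0,0,-1],[-0.9565,0,-0.7246,0,0,0,-1],[-1.1164,0,-0.8447,0,0,0,-1],[-1.2763,0,-0.9648,0,0,0,-1]],
  ],
)

```text
time_s: 19.15
position: [0.5402, 0.0394, 0.14]
tcp_rot: [[0.8, 0.031, 0.599], [0.024, -1.0, 0.019], [0.599, -0.001, -0.801]]
force: [1.9, -0.9, 0.3]
opening: 0.276
grasp_force: 30.0
```

```bash
python3 -c "
from h import *
draw()
np.set_printoptions(precision=1,suppress=True)
ms=bot.camera_model('scene');im=bot.capture('scene');cv2.imwrite('pics/s5.png',im);h=cv2.cvtColor(im,cv2.COLOR_BGR2HSV)
k=cv2.inRange(h,(0,0,205),(180,60,255));k[:,:200]=0;k[:170]=0;k[300:]=0;k[:,380:]=0
for z in(.06,.008):
  for c in cv2.findContours(k,0,2)[0]:
    if cv2.contourArea(c)>8:
      p=np.mean(c[:,0,:],0);X=Ro.from_euler('z',-TH,degrees=True).apply(onz(ms,p,z)-T0)*1e3;print(p,cv2.contourArea(c),X)
"
```

```text
draw/cm [-8.007e-01  6.000e-04 -5.990e-01] up/mm(cm) [ 0.0599 -0.0001 -0.0801] j [-12.4  30.5 126.3 146.   15.2 -68.4]
19.15 edge [-1.5  4.1 59.6] F [ 1.9 -0.9  0.3] [-0.05  0.04  0.03] [-5.42601886e-02 -3.68004602e+01  3.63048671e-02]
[322.7 245.7] 108.0 [-23.7  59.4  60. ]
[314.9 225.1] 41.5 [-22.5   5.6  60. ]
[257.1 214.4] 11.0 [ 93.8 -59.8  60. ]
[242.9 194. ] 768.0 [ 112.2 -122.6   60. ]
[322.7 245.7] 108.0 [-31.7  34.9   8. ]
[314.9 225.1] 41.5 [-30.4 -21.7   8. ]
[257.1 214.4] 11.0 [ 92.  -90.5   8. ]
[242.9 194. ] 768.0 [ 111.4 -156.7    8. ]
```

Past the lip. Some chips are in the tray so far and the arm hides the rest. I'll go a little further, lift away, straighten up and count them with the wrist camera.

```bash
python3 -c "
from h import *
s=bot.read_state();R=s['tcp_rot'];p0=s['position']
rows([(-5,4,59.6,36.8),(-12,4,80,36.8),(-20,4,160,36.8)])
def g(p,yaw):
  Rn=Ro.from_euler('z',yaw,degrees=True).as_matrix()@np.diag([1,-1,-1]);print(p,np.round(np.r_[R.T@(np.array(p)-p0)*100,Ro.from_matrix(R.T@Rn).as_rotvec(degrees=True)],2))
g((.52,.04,.30),1.8);g((.48,.04,.38),1.8)"
```

```text
(-5, 4, 59.6, 36.8) [-0.25  0.02 -0.19 -0.01  0.02 -0.05]
(-12, 4, 80, 36.8) [ 0.41  0.02 -2.25 -0.01  0.02 -0.05]
(-20, 4, 160, 36.8) [ 4.56  0.01 -9.13 -0.01  0.02 -0.05]
(0.52, 0.04, 0.3) [ 7.990e+00 -1.300e-01 -1.401e+01 -2.000e-02 -3.678e+01 -5.000e-02]
(0.48, 0.04, 0.38) [ 9.580e+00 -2.600e-01 -2.281e+01 -2.000e-02 -3.678e+01 -5.000e-02]
```

Emit:
apply_moves(
  steps=[
    [[-0.12,0,-0.09,0,0,0,-1],[-0.25,0,-0.19,0,0,0,-1],[0,0,-1,0,0,0,-1],[0.41,0,-2.25,0,0,0,-1],[1.8,0,-4.6,0,0,0,-1],[3.2,0,-6.9,0,0,0,-1],[4.56,0,-9.13,0,0,0,-1],[5.5,0,-10.5,0,-9,0,-1],[6.7,-0.1,-12.2,0,-18,0,-1],[7.99,-0.1,-14,0,-27,0,-1],[8.8,-0.2,-18,0,-36.8,0,-1],[9.58,-0.26,-22.8,0,-36.8,0,-1],[9.58,-0.26,-22.8,0,-36.8,0,-1],[9.58,-0.26,-22.8,0,-36.8,0,-1],[9.58,-0.26,-22.8,0,-36.8,0,-1],[9.58,-0.26,-22.8,0,-36.8,0,-1],[9.58,-0.26,-22.8,0,-36.8,0,-1]],
  ],
)

```text
time_s: 21.32
position: [0.479, 0.0401, 0.3788]
tcp_rot: [[1.0, 0.031, -0.001], [0.031, -1.0, 0.002], [-0.001, -0.002, -1.0]]
force: [-0.1, 0.4, -3.4]
opening: 0.274
grasp_force: 30.0
```

```bash
cat > count.py <<'E'
from h import *
np.set_printoptions(precision=1,suppress=True)
for n in('wrist','scene','top'):
  m=bot.camera_model(n);im=bot.capture(n);cv2.imwrite('pics/%s_n.png'%n,im);h=cv2.cvtColor(im,cv2.COLOR_BGR2HSV)
  k=cv2.inRange(h,(0,0,200),(180,60,255))
  for c in cv2.findContours(k,0,2)[0]:
    if cv2.contourArea(c)>6:
      p=np.mean(c[:,0,:],0);X=Ro.from_euler('z',-TH,degrees=True).apply(onz(m,p,.01)-T0)*1e3
      if -130<X[0]<170 and abs(X[1])<90: print(n,p,cv2.contourArea(c),X)
E
python3 count.py; python3 -c "
from h import *
edge();print(bot.read_state()['joint_positions'],bot.read_state()['position'])"
```

```text
wrist [309.3 108.5] 69.0 [-38.2  22.2  10. ]
wrist [296.3 102.5] 157.0 [-29.7  41.1  10. ]
wrist [343.1 100. ] 187.5 [-26.2 -27.2  10. ]
scene [322.8 245.1] 106.0 [-32.   34.6  10. ]
scene [311.5 224.3] 72.0 [-23.1 -25.   10. ]
top [299.4 123.6] 346.5 [156.5  -7.3  10. ]
21.475 edge [-117.3    6.6  293.2] F [ 0.   0.2 -2.3] [-0.04 -0.05  0.03] [-0.04218174 -0.07459439  0.06753445]
[-8.62854225e+00  9.94658290e+00  8.98467262e+01  8.10722781e-02
  8.01455039e+01  7.95997629e+01] [0.47987651 0.03986688 0.37983706]
```

The wrist blob areas sum to 413 px, which matches the area expected for all five chips lying in the tray, and none remain on the deck. Next I'll check whether the scraper slipped in the grip, then plan the return.

```bash
python3 - <<'E'
from h import *
def prof(f):
    h=cv2.cvtColor(cv2.imread(f),cv2.COLOR_BGR2HSV);out=[]
    for c in(255,275,365,385):
        v=h[170:250,c,2].astype(int);g=np.abs(np.diff(v));i=np.argsort(g)[-4:];out.append(sorted(i+170))
    r=h[205,200:440,2].astype(int);g=np.abs(np.diff(r));return out,sorted(np.argsort(g)[-4:]+200)
for f in("pics/w2.png","pics/w3.png","pics/wrist_n.png"):print(f,prof(f))
s=bot.read_state();R=s['tcp_rot'];p0=s['position']
for p in((.48,-.20,.36),(.4982,-.328,.30),(.4982,-.328,.13),(.4982,-.328,.10),(.4982,-.328,.0935)):
    Rn=Ro.from_euler('z',-8.4,degrees=True).as_matrix()@np.diag([1,-1,-1]);print(p,np.round(np.r_[R.T@(np.array(p)-p0)*100,Ro.from_matrix(R.T@Rn).as_rotvec(degrees=True)],2))
E
```

```text
pics/w2.png ([[np.int64(187), np.int64(219), np.int64(235), np.int64(236)], [np.int64(187), np.int64(219), np.int64(235), np.int64(236)], [np.int64(188), np.int64(219), np.int64(235), np.int64(236)], [np.int64(188), np.int64(219), np.int64(235), np.int64(236)]], [np.int64(246), np.int64(391), np.int64(392), np.int64(426)])
pics/w3.png ([[np.int64(187), np.int64(218), np.int64(235), np.int64(241)], [np.int64(218), np.int64(219), np.int64(224), np.int64(235)], [np.int64(218), np.int64(219), np.int64(235), np.int64(236)], [np.int64(218), np.int64(219), np.int64(224), np.int64(235)]], [np.int64(245), np.int64(246), np.int64(391), np.int64(392)])
pics/wrist_n.png ([[np.int64(188), np.int64(219), np.int64(236), np.int64(237)], [np.int64(219), np.int64(225), np.int64(236), np.int64(237)], [np.int64(188), np.int64(219), np.int64(236), np.int64(237)], [np.int64(188), np.int64(219), np.int64(236), np.int64(237)]], [np.int64(246), np.int64(247), np.int64(391), np.int64(393)])
(0.48, -0.2, 0.36) [-0.73 23.98  1.95 -0.07 -0.07 10.16]
(0.4982, -0.328, 0.3) [ 0.69 36.83  7.94 -0.07 -0.07 10.16]
(0.4982, -0.328, 0.13) [ 0.67 36.86 24.94 -0.07 -0.07 10.16]
(0.4982, -0.328, 0.1) [ 0.67 36.86 27.94 -0.07 -0.07 10.16]
(0.4982, -0.328, 0.0935) [ 0.67 36.86 28.59 -0.07 -0.07 10.16]
```

Emit:
apply_moves(
  steps=[
    [[-0.1,4,0.3,0,0,1.2,-1],[-0.3,9,0.8,0,0,2.6,-1],[-0.5,14,1.2,0,0,4,-1],[-0.6,19,1.6,0,0,5.5,-1],[-0.7,24,2,-0.05,-0.05,7,-1],[-0.2,29,4,-0.07,-0.07,8.5,-1],[0.3,33.5,6,-0.07,-0.07,10.16,-1],[0.69,36.83,8,-0.07,-0.07,10.16,-1],[0.67,36.85,12,-0.07,-0.07,10.16,-1],[0.67,36.86,16,-0.07,-0.07,10.16,-1],[0.67,36.86,20,-0.07,-0.07,10.16,-1],[0.67,36.86,23.5,-0.07,-0.07,10.16,-1],[0.67,36.86,26,-0.07,-0.07,10.16,-1],[0.67,36.86,27.4,-0.07,-0.07,10.16,-1],[0.67,36.86,27.9,-0.07,-0.07,10.16,-1],[0.67,36.86,27.9,-0.07,-0.07,10.16,-1]],
  ],
)

```text
time_s: 23.48
position: [0.4998, -0.3285, 0.1016]
tcp_rot: [[0.989, -0.146, 0.002], [-0.146, -0.989, -0.001], [0.002, 0.001, -1.0]]
force: [-0.2, -0.3, -1.8]
opening: 0.273
grasp_force: 30.0
```

```bash
python3 -c "
from h import *
s=bot.read_state();print(s['position'],s['tcp_rot'],s['force'])"
```

```text
[ 0.49978807 -0.32845323  0.10162832] [[ 9.89301543e-01 -1.45875927e-01  1.63404407e-03]
 [-1.45874068e-01 -9.89302433e-01 -1.20481683e-03]
 [ 1.79231755e-03  9.53562492e-04 -9.99997939e-01]] [-0.18522021 -0.33673347 -1.83354645]
```

Emit:
apply_moves(
  steps=[
    [[-0.05,0,0.15,0,0,0,-1],[-0.1,0,0.35,0,0,0,-1],[-0.12,0,0.5,0,0,0,-1],[-0.12,0,0.6,0,0,0,-1],[-0.12,0,0.66,0,0,0,-1],[-0.12,0,0.72,0,0,0,-1],[-0.12,0,0.76,0,0,0,-1],[-0.12,0,0.76,0,0,0,-1]],
  ],
)

```text
time_s: 24.48
position: [0.4983, -0.3279, 0.0936]
tcp_rot: [[0.989, -0.146, 0.001], [-0.146, -0.989, -0.0], [0.001, 0.0, -1.0]]
force: [0.1, 0.3, -2.0]
opening: 0.27
grasp_force: 30.0
```

Emit:
apply_moves(
  steps=[
    [[0,0,0.03,0,0,0,-1],[0,0,0.06,0,0,0,-1]],
  ],
)

```text
time_s: 24.72
position: [0.4983, -0.3279, 0.0935]
tcp_rot: [[0.989, -0.146, 0.001], [-0.146, -0.989, -0.001], [0.001, 0.0, -1.0]]
force: [-1.2, 0.4, 3.8]
opening: 0.277
grasp_force: 30.0
```

It has seated on the mat. Now I'll release and retreat straight up.

Emit:
apply_moves(
  steps=[
    [[0,0,0,0,0,0,-0.2],[0,0,0,0,0,0,0.2],[0,0,0,0,0,0,0.6],[0,0,0,0,0,0,1],[0,0,0,0,0,0,1],[0,0,0,0,0,0,1],[0,0,0,0,0,0,1],[0,0,0,0,0,0,1],[0,0,-1,0,0,0,1],[0,0,-3,0,0,0,1],[0,0,-6,0,0,0,1],[0,0,-10,0,0,0,1],[0,0,-15,0,0,0,1],[0,0,-19,0,0,0,1],[0,0,-19,0,0,0,1],[0,0,-19,0,0,0,1]],
  ],
)

```text
time_s: 26.72
position: [0.4976, -0.3273, 0.2828]
tcp_rot: [[0.989, -0.146, 0.0], [-0.146, -0.989, 0.0], [0.0, -0.0, -1.0]]
force: [-0.9, -0.3, -0.5]
opening: 1.005
grasp_force: 0.0
```

```bash
python3 - <<'E'
from h import *
np.set_printoptions(precision=4,suppress=True)
s=bot.read_state();print(s['time_s'],s['position'],s['opening'])
m=bot.camera_model("wrist");im=bot.capture("wrist");cv2.imwrite("pics/w9.png",im)
h=cv2.cvtColor(im,cv2.COLOR_BGR2HSV)
C=Ro.from_euler('z',-8.4,degrees=True)
# predicted pixels of standing scraper at mat centre
for q in((.0185,.05,.007),(.0185,-.05,.007),(-.0185,.05,.007),(-.0185,-.05,.007),(0,0,.13),(-.01,0,.13),(.01,0,.13),(0,.012,.13),(0,-.012,.13)):
    print(q,np.round(proj(m,C.apply(q)+[.4982,-.3280,0]),1))
k=cv2.inRange(h,(10,50,60),(30,255,255));k[:95]=0;k[225:]=0;k[:,:245]=0;k[:,400:]=0
c=max(cv2.findContours(k,0,2)[0],key=cv2.contourArea);P=np.array([onz(m,p[0],.005)[:2] for p in cv2.convexHull(c)]).astype(np.float32);print("mat",cv2.minAreaRect(P))
g=cv2.inRange(h,(0,0,100),(180,45,255));g[:120]=0;g[190:]=0
q=cv2.bitwise_and(g,cv2.fillConvexPoly(np.zeros_like(g),cv2.convexHull(c),255))
q=cv2.erode(q,np.ones((2,2)));cs=[x for x in cv2.findContours(q,0,2)[0] if cv2.contourArea(x)>40]
for x in cs:print("steel",cv2.contourArea(x),cv2.minAreaRect(x),cv2.boundingRect(x))
t=cv2.inRange(h,(10,50,205),(30,100,255))
E
python3 count.py
```

```text
26.725 [ 0.4976 -0.3273  0.2828] 1.0048413920710293
(0.0185, 0.05, 0.007) [279.6 147. ]
(0.0185, -0.05, 0.007) [359.7 147. ]
(-0.0185, 0.05, 0.007) [280.6 176. ]
(-0.0185, -0.05, 0.007) [358.7 176. ]
(0, 0, 0.13) [319.8 187.2]
(-0.01, 0, 0.13) [319.8 197.6]
(0.01, 0, 0.13) [319.8 176.6]
(0, 0.012, 0.13) [306.8 187.2]
(0, -0.012, 0.13) [332.8 187.2]
mat ((0.4982103705406189, -0.32807663083076477), (0.15006695687770844, 0.10006418824195862), 81.5994873046875)
steel 198.0 ((346.5, 173.0), (8.0, 29.0), 90.0) (332, 169, 30, 9)
steel 206.5 ((293.5, 173.0), (8.0, 29.0), 90.0) (279, 169, 30, 9)
steel 1109.0 ((319.9999694824219, 157.99998474121094), (81.99998474121094, 15.999998092651367), -0.0) (279, 150, 83, 17)
wrist [ 16.1 173.5] 75.0 [-38.7  20.3  10. ]
wrist [  4.1 173.9] 60.0 [-36.6  35.5  10. ]
wrist [ 44.2 158.9] 219.5 [-27.6 -22.6  10. ]
scene [323.  245.2] 74.0 [-32.4  34.9  10. ]
scene [311.8 224.5] 71.0 [-23.5 -24.3  10. ]
scene [246.8 217.7] 110.5 [117.6 -87.9  10. ]
top [288.6 196.3] 16.0 [-36.3  20.1  10. ]
top [305.9 192.1] 51.0 [-25.1 -24.7  10. ]
top [279.6 192.8] 31.0 [-27.1  43.1  10. ]
top [301.  122.4] 204.0 [159.6 -11.5  10. ]
```

```bash
python3 -c "
from rig import bot
print(bot.hand_in())"
```

```text
the job is handed in; nothing more can be done
None
```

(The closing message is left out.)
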